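# Tighten the loose wing screw of a toy-car display with fingertip strokes

## Task

The yellow wing screw that clamps the red wheel chock to the lower tier of the grey toy organiser has worked loose. Push its wings round clockwise (seen from above) with a fingertip, stroke after stroke, until it is screwed fully home and will turn no further, then take the hand away. Only push the wings, never pinch the screw or grip a wing from both sides, and leave the toy vehicles and the other things on the shelf standing where they are.

Things in the scene. Friction and masses are not known exactly. Their poses are not given: they have to be found in the camera images.
- wing_screw (a joint): Turning of the yellow wing screw about its vertical axis, rad. It grows as the screw is turned clockwise seen from above (tightened). 12.0 is fully home against a hard stop; it starts loose, between 0 and 4. Each radian lowers the screw by 0.55 mm. It stays where it is left; about 0.04 N m turns it (roughly 1.5 N at a wing).
- wing_mid (a point): Point on the screw's axis at half the height of the wings. Two flat upright wings stand opposite each other like the bow of a key, together one flat plate 72 mm across (each reaches 36 mm from the axis) and 8 mm thick; they have no thicker hub between them. The plate reaches from 14 mm below this point to 16 mm above it. Under it is a steel flange, 28 mm across, from 20 to 16 mm below this point. z up; x lies along one wing, -x along the other, and turns with the screw.
- drive_faces: The two wing faces to push for tightening (same axes as wing_mid; origin on the screw's axis, 20 mm below it): the +y face of the wing along +x and the -y face of the wing along -x. Pushing them turns the screw clockwise seen from above.
- back_faces: The other two wing faces, opposite the drive faces (same frame as drive_faces). Pushing them loosens the screw. Loading drive and back faces at once counts as pinching.
- wing_tip_a: Narrow outer end of the wing along +x, 35 mm from the axis (frame as drive_faces). Squeezing both wing ends between the fingers counts as pinching.
- wing_tip_b: Narrow outer end of the wing along -x (frame as drive_faces).
- chock: Red wheel chock, fixed on the organiser's lower tier; 50 x 84 mm with sloping ends along y, 24 mm high. Origin at the centre of its underside, on the screw's axis. z up, x points to the organiser's back, y along the tiers. In this frame the -x side of the screw is open; a fixed level aluminium bar 8 mm thick runs along y above the screw's rear half, its centre line at x = +26 mm, z = +80 mm (its top at z = +84 mm): the wings pass under it, a fingertip cannot pass it.
- organiser: Grey plastic two-tier organiser, fixed, 260 mm deep (x) and 520 mm long (y). Origin at the centre of its underside; x to its back. The lower tier (x from -130 to 0 mm) has its top 20 mm above the shelf, the upper one (x from 0 to +130 mm) 62 mm. The bar stands on two posts at y = +-240 mm, x = -29 mm, its top 104 mm above the shelf.
- sedan: Blue die-cast sedan, loose, 42 x 92 x 37 mm, length along its y, on the lower tier beside the chock. Origin at the centre of its underside.
- van: White plastic camper van, loose, 46 x 105 x 53 mm, length along its y, on the upper tier. Origin at the centre of its underside.
- truck: Aluminium toy ladder truck, loose, 44 x 125 x 47 mm, length along its y, on the upper tier. Origin at the centre of its underside.
- key_bowl: Terracotta-coloured key bowl, loose, 130 mm across, 50 mm high, on the shelf to the robot's left. Origin at the centre of its underside.
- torch: Black pocket torch lying on the shelf to the robot's right, loose, 31 x 130 x 31 mm, length along its y. Origin at the centre of its underside.
- glasses_case: Blue spectacles case, loose, 62 x 160 x 42 mm, length along its y, on the shelf to the robot's right. Origin at the centre of its underside.

How it is judged:
By the outcome, as a careful person would: the job done as asked, in the order asked, and still so for the second after the job is handed in, with the robot touching nothing.
It also fails if it takes over 72 s, if anything falls off the work surface, if the arm or the gripper's body presses on something with over 40 N, if the wrist force passes 120 N, or if a joint passes its speed limit or range.

## Robot

A 6-joint arm with a two-finger parallel gripper is mounted at the origin on the work surface. World frame = base frame: x ahead of the robot, y to its left, z up, the work surface at z = 0. Lengths are in m, angles in degrees, forces in N, time in s.
With the tool pointing down it reaches from about 0.325 to 0.9 m from the base axis. Payload 3.5 kg.
Tool frame: the origin (TCP) lies between the finger pads; the fingertips stand 11 mm ahead of it and the grasp point (between the pads) lies 8 mm behind it; z points along the fingers, x is the direction in which the jaws open and shut, and the axes are right-handed (so a half turn about z gives the same grasp; the last joint's range is limited). The gripper opens to 85 mm and grips with 20 to 120 N. Pads are 22 mm wide; open, the fingers measure 114 mm over their backs; the gripper's body (76 mm by 85 mm) begins 54 mm behind the grasp point. The pads swing forward as they close: fully open they stand 13 mm farther back than shut.
Start: joints at [70.279, 15.837, -1.513, 72.651, 0, 84.076], TCP at [0.149, 0.607, 0.242] pointing down, gripper open.
Joint ranges: [-178.77, 178.77], [-48.84, 107.48], [-61.69, 71.31], [-111.58, 123.2], [-90, 87.43], [-180, 180]. Speed limits (degrees/s): [147.25, 147.25, 180, 180, 180, 180].

## Interface

Orientations are given as [roll, pitch, yaw] about the fixed x, y, z axes, in that order (R = Rz(yaw) Ry(pitch) Rx(roll)).
In Python, from cell import sensors, viewer, ctrl gives the robot as it stands. The module is installed in compiled form; this text tells all that it offers.
- The arm moves only by the tool play_rows, never from a script. Its argument "increments" is a list of rows, each a list of 7 numbers: the closure, from 0 (fully open) to 1 (shut), then the shift along the tool's x, y, z in m, then the turn, a rotation vector about the tool's x, y, z in rad. A call has 1 to 8 rows; each row is the pose to reach, as a shift and turn from the pose commanded when the call began, along the tool's axes at that moment; what a row does not reach only later rows make up. A row lasts 1/10 s, in which the tool goes at most 50 mm and 8.59 degrees, less where a joint would pass 70% of its speed; a pose out of reach is approached as far as the arm can. A call with a gripper value outside its range is refused whole. The fingers move at their own pace and stop on an object; "squeeze" is the grip in N (left out, the last holds). Time passes only in rows, so rows that repeat a pose let the fingers close. It gives the time, the measured TCP pose, the force and the opening at its end, in the units of the state.
- sensors.observe(): the state, without advancing time (a new reading comes with each control period).
- viewer.camera(name): name is "side" or "top" or "wrist"; returns a dict with "color" (480x640x3 uint8, red, green, blue), "fov_y" (degrees; the focal length in pixels is half the picture's height over the tangent of half this angle, whatever the lens; pixels are square), "cx", "cy" (the principal point, pixels), "distortion" ([k1, k2, p1, p2, k3] as OpenCV has them; the pictures are not rectified), "extrinsics" (4x4, takes a point from world to camera coordinates). Camera axes: x right, y up, looking along -z (the intrinsics and any distortion apply to the point x, -y, -z); pixel columns grow to the right and rows downward; lengths in m; the calibration is good to about 2 mm. A picture is of the moment at which its call begins. There is no depth.
- ctrl.hand_in(): hands the job in, once; it reports no verdict.
The state is a dict: "t": time; "joint_positions": joint angles; "qd": joint speeds; "tau": joint torques, N m; "ee_pos": TCP position; "tool_rot": TCP orientation; "contact_force": force on the tool from outside, world axes, zero at the start; "ft_torque": the same for the moment, N m; "gripper_width": opening from 0.0 (shut) to 1.0 (fully open).
Only numpy, scipy, OpenCV 4.12 (cv2) and the standard library are available. Lean on these libraries where they do the work, as an engineer would, in place of code of your own. Each camera call takes 0.05 s, during which the arm holds its last target.

## Working session

There is one attempt and no reset: what is moved stays moved. The work goes in short steps, Python scripts to look and compute and a tool call to move; the robot and the scene stay as the last step left them, time stands still between calls to the robot, and variables do not carry over. Pictures are saved under pics/ and viewed, and the job is handed in when it is done.

Besides the shell and the picture viewer there is one more tool, called after "Request:" as a command line: name --pt "numbers of a row" for each row, then --argument value for the rest. play_rows: Moves the arm, as the interface text tells. Its arguments: {"type":"object","properties":{"increments":{"type":"array"},"squeeze":{"type":"number"}},"required":["increments"]}

```bash
mkdir -p pics; ls
python3 - <<'E'
from cell import sensors, viewer, ctrl
import cv2, numpy as np
print(sensors.observe())
for n in ["top","side","wrist"]:
    c=viewer.camera(n); cv2.imwrite(f"pics/{n}0.png",c["color"][:,:,::-1])
    print(n,c["fov_y"],c["cx"],c["cy"],c["distortion"],np.round(c["extrinsics"],4).tolist())
E
```

```text
pics
{'t': 0.0, 'joint_positions': array([ 7.02799518e+01,  1.58793172e+01, -1.59844024e+00,  7.26509683e+01,
       -1.89684178e-03,  8.40758840e+01]), 'qd': array([-0.03411017,  0.03203157,  0.06922431, -0.04463955, -0.10639519,
       -0.04831753]), 'tau': array([ 7.02569378e-04, -4.45509517e+01,  2.95202100e+01,  1.64144626e-02,
        3.54592123e-05,  3.66272687e-06]), 'ee_pos': array([0.14879791, 0.606245  , 0.24114329]), 'tool_rot': array([-1.79988601e+02,  1.28234028e-01,  7.62040826e+01]), 'contact_force': array([ 0.49821848, -0.09110885,  0.41739045]), 'ft_torque': array([-0.02842503, -0.00827409, -0.02842157]), 'gripper_width': 0.9986414829309889}
top 51.0541610568836 314.74711058809623 243.11881935554752 [-0.04785392  0.          0.          0.          0.        ] [[-0.0367, -0.9993, 0.0046, 0.0175], [0.9782, -0.035, 0.2045, -0.5594], [-0.2042, 0.012, 0.9789, -1.363], [0.0, 0.0, 0.0, 1.0]]
side 53.82390423828374 316.28603442592913 247.25341304810348 [-0.01010106  0.          0.          0.          0.        ] [[0.9121, -0.41, -0.0003, -0.5054], [0.2215, 0.4921, 0.8419, -0.1971], [-0.345, -0.768, 0.5396, -1.169], [0.0, 0.0, 0.0, 1.0]]
wrist 62.06401591056562 315.6084278262335 244.30308449227738 [0.00103435 0.         0.         0.         0.        ] [[0.2379, 0.9713, -0.0017, -0.6245], [-0.9265, 0.2264, -0.3004, 0.0392], [-0.2914, 0.073, 0.9538, -0.3797], [0.0, 0.0, 0.0, 1.0]]
```

View pics/top0.png

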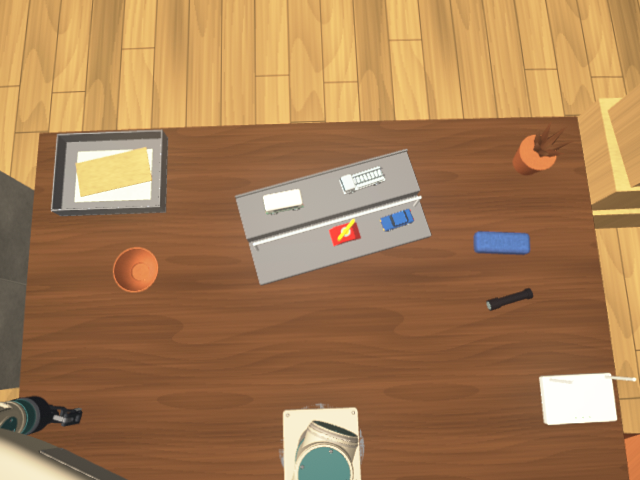

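View pics/side0.png

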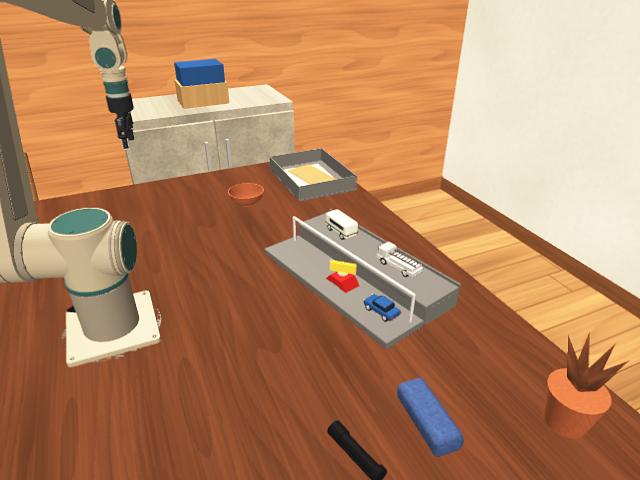

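View pics/wrist0.png

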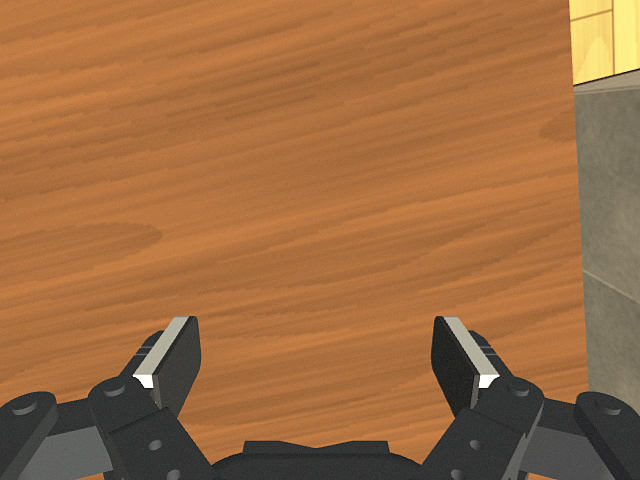

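```bash
cat > h.py <<'E'
import numpy as np, cv2
def K(c):
    f=240/np.tan(np.radians(c["fov_y"]/2)); return np.array([[f,0,c["cx"]],[0,f,c["cy"]],[0,0,1]])
def ray(c,uv):
    uv=np.asarray(uv,float).reshape(-1,1,2)
    p=cv2.undistortPoints(uv,K(c),np.array(c["distortion"],float)).reshape(-1,2)
    d=np.c_[p[:,0],-p[:,1],-np.ones(len(p))]
    E=np.array(c["extrinsics"]); R,t=E[:3,:3],E[:3,3]
    return -R.T@t, d@R
def onplane(c,uv,z):
    o,d=ray(c,uv); return o+d*((z-o[2])/d[:,2])[:,None]
def proj(c,P):
    P=np.atleast_2d(P); E=np.array(c["extrinsics"]); q=P@E[:3,:3].T+E[:3,3]
    q=q*[1,-1,-1]
    return cv2.projectPoints(q,np.zeros(3),np.zeros(3),K(c),np.array(c["distortion"],float))[0].reshape(-1,2)
def mask(c,name):
    h=cv2.cvtColor(c["color"],cv2.COLOR_RGB2HSV)
    if name=="yellow": return cv2.inRange(h,(22,170,150),(33,255,255))
    if name=="red": return cv2.inRange(h,(0,200,120),(6,255,255))|cv2.inRange(h,(174,200,120),(180,255,255))
    if name=="blue": return cv2.inRange(h,(100,120,60),(125,255,255))
def tri(rays):
    A=np.zeros((3,3));b=np.zeros(3)
    for o,d in rays:
        d=d.ravel()/np.linalg.norm(d);M=np.eye(3)-np.outer(d,d);A+=M;b+=M@o
    return np.linalg.solve(A,b)
E
python3 - <<'E'
from cell import sensors, viewer
from h import *
for n,(x,y,w,h),s in [("top",(225,140,215,150),3),("side",(255,200,215,160),3)]:
    c=viewer.camera(n); im=c["color"][y:y+h,x:x+w,::-1]
    cv2.imwrite(f"pics/{n}1.png",cv2.resize(im,None,fx=s,fy=s,interpolation=cv2.INTER_CUBIC))
    for k in ["yellow","red"]:
        m=mask(c,k); m2=np.zeros_like(m); m2[y:y+h,x:x+w]=m[y:y+h,x:x+w]
        p=np.argwhere(m2)[:,::-1]; r=cv2.minAreaRect(p.astype(np.float32)); print(n,k,len(p),p.mean(0),r)
E
```

```text
top yellow 75 [345.73333333 229.70666667] ((345.9268493652344, 229.84146118164062), (4.372865676879883, 24.20693588256836), 38.65980911254883)
top red 0 [nan nan] ((0.0, 0.0), (0.0, 0.0), 0.0)
side yellow 255 [342.62745098 266.81960784] ((342.4729919433594, 267.16217041015625), (26.63263511657715, 10.357135772705078), 9.462321281433105)
side red 343 [343.83673469 281.32069971] ((363.0384521484375, 292.6922912597656), (76.27127838134766, 17.75040626525879), 33.690067291259766)<stdin>:8: RuntimeWarning: Mean of empty slice.
  ret = um.true_divide(
```

View pics/top1.png

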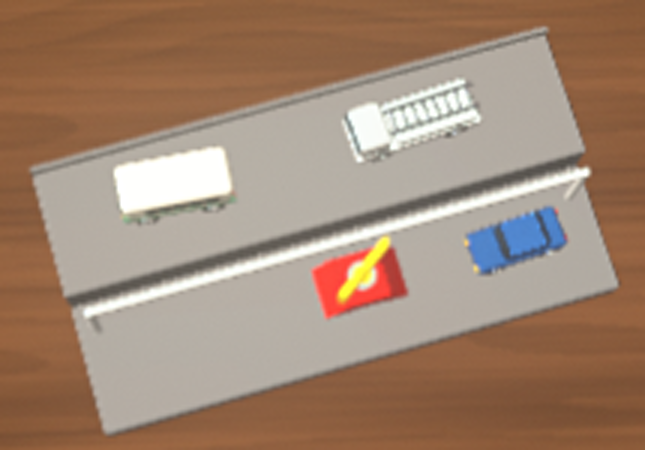

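View pics/side1.png

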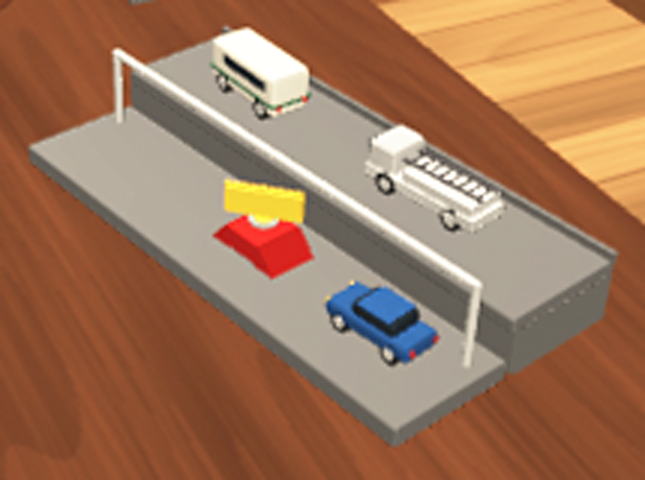

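Run:
```python
from cell import sensors, viewer
from h import *
c=viewer.camera("top"); s=viewer.camera("side")
o=np.array([225,140]);f=lambda p:o+np.array(p)/3.
for nm,pts,z in [("front",[(108,433),(617,288)],.02),("bar",[(87,315),(590,172)],.104),("wing",[(342,300),(386,240)],.084),("chock top",[(316,268),(328,318),(407,293),(396,247)],.025)]:
    P=onplane(c,[f(p) for p in pts],z); print(nm,P.round(4).tolist(),np.degrees(np.arctan2(*(P[0]-P[1])[[1,0]])))
    if nm=="wing": print("mid",P.mean(0))
# yellow centroids triangulated
ct=[345.85,229.77]; cs=[342.55,267.0]
X=tri([ray(c,ct),ray(s,cs)]); print("yel",X,proj(c,X),proj(s,X))
o2=np.array([255,200]);g=lambda p:o2+np.array(p)/3.
for nm,p in [("barL",((87,315),(118,52))),("barR",((590,172),(478,287))),("wingnear",((342,300),(227,181))),("wingfar",((386,240),(304,191)))]:
    X=tri([ray(c,f(p[0])),ray(s,g(p[1]))]); print(nm,X,proj(c,X)-f(p[0]))
```

```text
front [[0.4529, 0.1546, 0.02], [0.5767, -0.3427, 0.02]] 103.98181122603353
bar [[0.5508, 0.1638, 0.104], [0.6701, -0.3058, 0.104]] 104.25761318513135
wing [[0.5607, -0.0701, 0.084], [0.6165, -0.1139, 0.084]] 141.8892438556697
mid [ 0.58858933 -0.09203346  0.084     ]
chock top [[0.6059, -0.0501, 0.025], [0.556, -0.0595, 0.025], [0.5779, -0.137, 0.025], [0.6241, -0.1288, 0.025]] 10.702664506393674
yel [ 0.59139756 -0.09134973  0.06957057] [[345.73638534 230.17289248]] [[342.97650578 266.88744338]]
barL [0.55317189 0.16381023 0.10009695] [[ 0.13988598 -0.57568368]]
barR [ 0.66996282 -0.30598476  0.10193635] [[-0.09858017  0.2584617 ]]
wingnear [ 0.56233741 -0.0706742   0.08547508] [[ 0.19099731 -0.70130666]]
wingfar [ 0.61719819 -0.1141595   0.08664881] [[ 0.14661642 -0.48174865]]
```

Request:
play_rows --pt "1 -0.595 0.559 0 0 0 -0.489" --pt "1 -0.595 0.559 0 0 0 -0.489" --pt "1 -0.595 0.559 0 0 0 -0.489" --pt "1 -0.595 0.559 0 0 0 -0.489" --pt "1 -0.595 0.559 0 0 0 -0.489" --pt "1 -0.595 0.559 0 0 0 -0.489" --pt "1 -0.595 0.559 0 0 0 -0.489" --pt "1 -0.595 0.559 0 0 0 -0.489" --squeeze 30

```text
t: 1.15
ee_pos: [0.3449, 0.2591, 0.2427]
tool_rot: [179.9, -0.0, 104.2]
contact_force: [1.0, 0.7, -0.4]
gripper_width: -0.001
```

Request:
play_rows --pt "1 -0.402 0.111 0 0 0 0" --pt "1 -0.402 0.111 0 0 0 0" --pt "1 -0.402 0.111 0 0 0 0" --pt "1 -0.402 0.111 0 0 0 0" --pt "1 -0.402 0.111 0 0 0 0" --pt "1 -0.402 0.111 0 0 0 0" --pt "1 -0.402 0.111 0.05 0 0 0" --pt "1 -0.402 0.111 0.1 0 0 0"

```text
t: 1.95
ee_pos: [0.5365, -0.0723, 0.1882]
tool_rot: [179.5, 0.3, 104.1]
contact_force: [0.1, -0.0, -0.6]
gripper_width: 0.002
```

Request:
play_rows --pt "1 0 0 0 0 0 0" --pt "1 0 0 0 0 0 0"

```text
t: 2.15
ee_pos: [0.531, -0.069, 0.184]
tool_rot: [-179.8, -0.1, 104.1]
contact_force: [-0.9, -0.2, -0.8]
gripper_width: -0.003
```

```bash
cat >> h.py <<'E'
AX=np.array([.5895,-.0918]); UX=np.array([np.cos(np.radians(14)),np.sin(np.radians(14))]); UY=np.array([-UX[1],UX[0]])
def ab(p): d=np.array(p[:2])-AX; return (np.array([d@UX,d@UY,p[2]])*1000).round(1)
def crop(c,n,x,y,w,h,s):
    cv2.imwrite(f"pics/{n}.png",cv2.resize(c["color"][y:y+h,x:x+w,::-1],None,fx=s,fy=s,interpolation=cv2.INTER_CUBIC))
E
python3 - <<'E'
from cell import sensors, viewer
from h import *
o=sensors.observe(); print(o["t"],ab(o["ee_pos"]),o["tool_rot"],o["contact_force"],o["joint_positions"])
c=viewer.camera("wrist"); crop(c,"wrist2",0,0,640,480,1)
c=viewer.camera("side"); crop(c,"side2",255,180,200,150,4)
c=viewer.camera("top"); crop(c,"top2",255,150,200,150,4)
E
```

```text
2.15 [-51.2  36.3 184. ] [-1.79840626e+02 -1.09922159e-01  1.04130099e+02] [-0.85702373 -0.22285251 -0.82702478] [-1.43338392e+01  9.15957657e+00 -1.71789723e+01  6.38539491e+01
  2.06755709e-02 -2.84641261e+01]
```

View pics/wrist2.png

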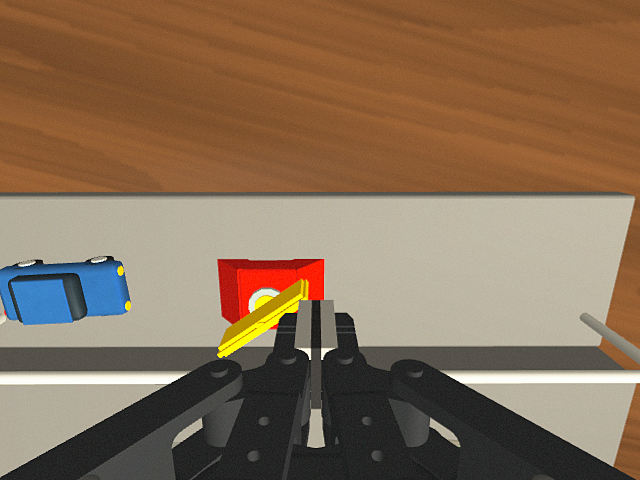

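View pics/side2.png

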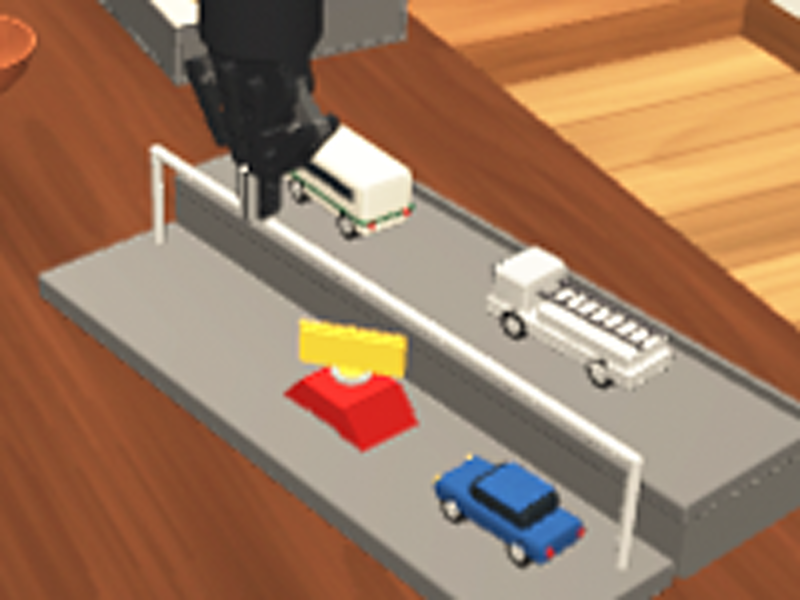

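View pics/top2.png

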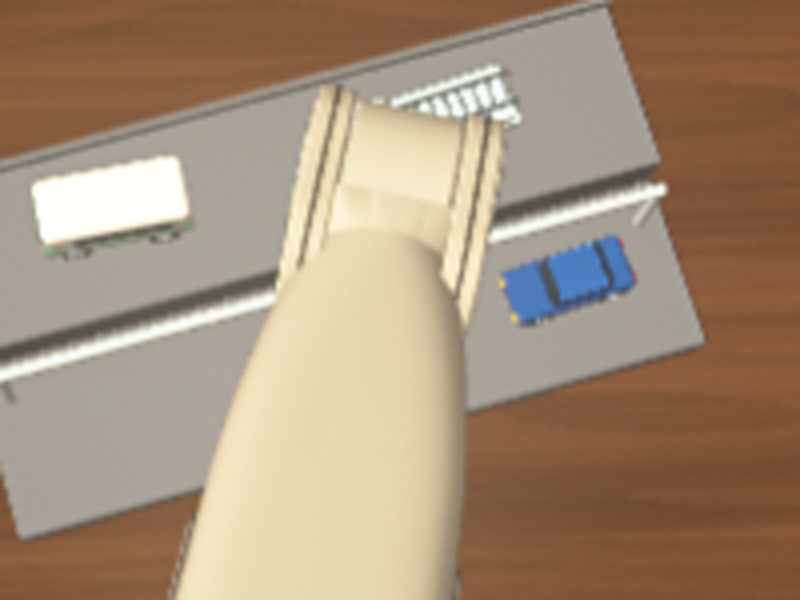

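Run:
```python
from cell import sensors, viewer
from h import *
o=sensors.observe(); p=o["ee_pos"]
s=viewer.camera("side");w=viewer.camera("wrist")
for dz in [-.005,0,.011,.02]:
    q=p-[0,0,dz]
    cs=[np.r_[q[:2]+i*UX*.011+j*UY*.008,q[2]] for i in(-1,1) for j in (-1,1)]
    print(dz,((proj(s,cs)-[255,180])*4).round().tolist(),proj(w,cs).round().tolist())
# wing angle from wrist
m=mask(w,"yellow");pts=np.argwhere(m)[:,::-1];print(len(pts))
P=onplane(w,[(308,281),(218,356)],.085);print(P,[ab(x) for x in P])
P=onplane(w,[(264,304)],.0525);print([ab(x) for x in P])
```

```text
-0.005 [[252.0, 203.0], [236.0, 193.0], [279.0, 192.0], [263.0, 182.0]] [[291.0, 314.0], [337.0, 314.0], [292.0, 367.0], [335.0, 367.0]]
0 [[252.0, 210.0], [236.0, 200.0], [279.0, 199.0], [263.0, 189.0]] [[292.0, 307.0], [336.0, 307.0], [293.0, 359.0], [335.0, 360.0]]
0.011 [[252.0, 225.0], [236.0, 214.0], [279.0, 214.0], [263.0, 204.0]] [[294.0, 294.0], [335.0, 295.0], [294.0, 344.0], [333.0, 344.0]]
0.02 [[252.0, 237.0], [236.0, 226.0], [279.0, 226.0], [263.0, 216.0]] [[295.0, 285.0], [334.0, 285.0], [295.0, 332.0], [333.0, 333.0]]
2517
[[ 0.55412402 -0.06670228  0.085     ]
 [ 0.62209204 -0.11218363  0.085     ]] [array([-28.3,  32.9,  85. ]), array([ 26.7, -27.7,  85. ])]
[array([ 3.9,  0. , 52.5])]
```

```bash
cat >> h.py <<'E'
def path(th,r=24,gap=0):
    t=np.radians(th); w=np.array([np.cos(t),np.sin(t)]); n=np.array([-w[1],w[0]])
    h=11*abs(n[0])+8*abs(n[1]); return r*w+(4+h+gap)*n
E
python3 -c "
from h import *
for t in range(230,30,-10): print(t,path(t).round(1))"
```

```text
230 [ -2.  -29.7]
220 [ -7.3 -28.6]
210 [-12.6 -26.2]
200 [-17.3 -22.6]
190 [-21.2 -17.7]
180 [-24. -12.]
170 [-26.   -9.4]
160 [-27.8  -6.1]
150 [-29.   -2.2]
140 [-29.4   2.3]
130 [-28.9   7.1]
120 [-27.2  12. ]
110 [-24.3  16.7]
100 [-20.1  20.8]
90 [-15.  24.]
80 [-11.8  26.5]
70 [-7.8 28.4]
60 [-3.2 29.5]
50 [ 2.  29.7]
40 [ 7.3 28.6]
```

Request:
play_rows --pt "1 -0.034 0.01 0.02 0 0 0" --pt "1 -0.034 0.015 0.05 0 0 0" --pt "1 -0.034 0.015 0.08 0 0 0" --pt "1 -0.034 0.015 0.1 0 0 0" --pt "1 -0.034 0.015 0.114 0 0 0" --pt "1 -0.034 0.015 0.114 0 0 0"

```text
t: 3.0
ee_pos: [0.5534, -0.0969, 0.07]
tool_rot: [-179.9, -0.1, 104.3]
contact_force: [0.3, -0.8, -0.5]
gripper_width: -0.001
```

```bash
cat > look.py <<'E'
import sys
from cell import sensors, viewer
from h import *
o=sensors.observe(); print(round(o["t"],2),ab(o["ee_pos"]),o["tool_rot"].round(1),o["contact_force"].round(1))
n=sys.argv[1]
c=viewer.camera("wrist"); a=c["color"][180:480,120:520]
s=viewer.camera("side")["color"][210:310,290:390]
im=np.hstack([a,cv2.resize(s,(300,300),interpolation=cv2.INTER_CUBIC)]); cv2.imwrite(f"pics/{n}.png",im[:,:,::-1])
E
python3 look.py l1
```

```text
3.0 [-36.2   3.8  70. ] [-1.799e+02 -1.000e-01  1.043e+02] [ 0.3 -0.8 -0.5]
```

View pics/l1.png

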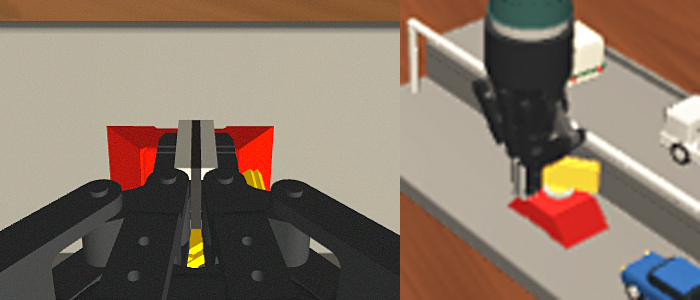

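Request:
play_rows --pt "1 0.003 0.007 0 0 0 0" --pt "1 0.008 0.009 0 0 0 0" --pt "1 0.013 0.012 0 0 0 0" --pt "1 0.017 0.016 0 0 0 0" --pt "1 0.02 0.021 0 0 0 0" --pt "1 0.023 0.0245 0 0 0 0" --pt "1 0.0245 0.0285 0 0 0 0" --pt "1 0.026 0.033 0 0 0 0"

```text
t: 3.9
ee_pos: [0.5798, -0.064, 0.0708]
tool_rot: [-179.9, -0.1, 104.2]
contact_force: [-3.3, -0.8, 0.9]
gripper_width: -0.0
```

Request:
play_rows --pt "1 0 0.005 0 0 0 0" --pt "1 0 0.005 0 0 0 0"

```text
t: 4.1
ee_pos: [0.5855, -0.0627, 0.0708]
tool_rot: [-180.0, -0.1, 104.2]
contact_force: [-2.4, -0.9, -1.8]
gripper_width: 0.002
```

```bash
python3 look.py l2
```

```text
4.1 [ 3.1 29.2 70.8] [-1.800e+02 -1.000e-01  1.042e+02] [-2.4 -0.9 -1.8]
```

View pics/l2.png

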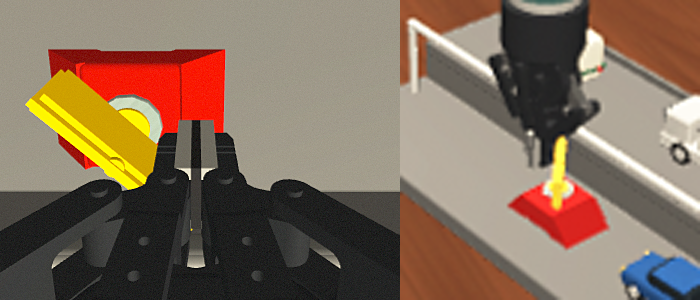

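Request:
play_rows --pt "1 0.002 -0.004 -0.02 0 0 0" --pt "1 0 -0.004 -0.04 0 0 0" --pt "1 -0.036 -0.003 -0.04 0 0 0" --pt "1 -0.072 -0.002 -0.04 0 0 0" --pt "1 -0.072 -0.002 -0.04 0 0 0" --pt "1 -0.072 -0.002 -0.018 0 0 0" --pt "1 -0.072 -0.002 0.002 0 0 0" --pt "1 -0.072 -0.002 0.002 0 0 0"

```text
t: 5.0
ee_pos: [0.5993, -0.1327, 0.0668]
tool_rot: [-179.8, -0.2, 104.2]
contact_force: [-0.5, 1.0, -1.2]
gripper_width: 0.001
```

```bash
python3 look.py l3
```

```text
5.0 [ -0.4 -42.   66.8] [-179.8   -0.2  104.2] [-0.5  1.  -1.2]
```

View pics/l3.png

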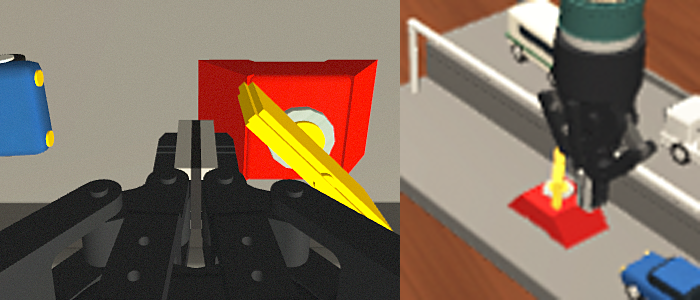

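Request:
play_rows --pt "1 0.009 -0.002 0 0 0 0" --pt "1 0.013 -0.007 0 0 0 0" --pt "1 0.016 -0.012 0 0 0 0" --pt "1 0.019 -0.017 0 0 0 0" --pt "1 0.024 -0.021 0 0 0 0" --pt "1 0.03 -0.024 0 0 0 0" --pt "1 0.033 -0.026 0 0 0 0" --pt "1 0.036 -0.028 0 0 0 0"

```text
t: 5.9
ee_pos: [0.5643, -0.1056, 0.0691]
tool_rot: [-179.9, 0.0, 104.2]
contact_force: [0.9, -2.9, 0.7]
gripper_width: 0.001
```

Request:
play_rows --pt "1 0.004 -0.001 0 0 0 0" --pt "1 0.008 -0.0015 0 0 0 0" --pt "1 0.013 -0.001 0 0 0 0" --pt "1 0.018 0.001 0 0 0 0" --pt "1 0.023 0.004 0 0 0 0" --pt "1 0.027 0.008 0 0 0 0" --pt "1 0.03 0.013 0 0 0 0" --pt "1 0.0325 0.016 0 0 0 0"

```text
t: 6.7
ee_pos: [0.5722, -0.0697, 0.0689]
tool_rot: [-179.9, -0.0, 104.2]
contact_force: [-2.0, -2.0, 0.4]
gripper_width: 0.002
```

Request:
play_rows --pt "1 0.002 0.004 0 0 0 0" --pt "1 0.003 0.009 0 0 0 0" --pt "1 0.003 0.014 0 0 0 0" --pt "1 0.003 0.014 0 0 0 0"

```text
t: 7.1
ee_pos: [0.5857, -0.0632, 0.0689]
tool_rot: [180.0, -0.1, 104.2]
contact_force: [-2.1, -0.6, -0.9]
gripper_width: -0.003
```

```bash
python3 look.py l4
```

```text
7.1 [ 3.2 28.7 68.9] [ 1.800e+02 -1.000e-01  1.042e+02] [-2.1 -0.6 -0.9]
```

View pics/l4.png

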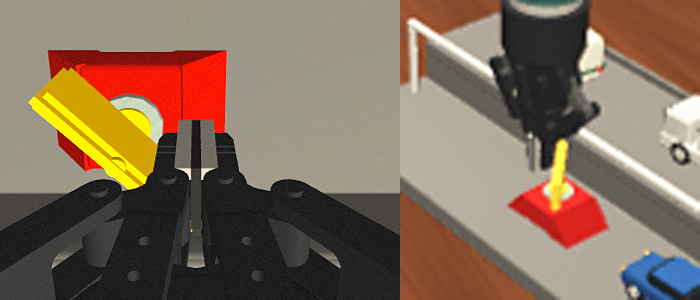

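Request:
play_rows --pt "1 0.002 -0.004 -0.02 0 0 0" --pt "1 0 -0.004 -0.04 0 0 0" --pt "1 -0.036 -0.003 -0.04 0 0 0" --pt "1 -0.072 -0.003 -0.04 0 0 0" --pt "1 -0.072 -0.003 -0.04 0 0 0" --pt "1 -0.072 -0.003 -0.018 0 0 0" --pt "1 -0.072 -0.003 0.002 0 0 0" --pt "1 -0.072 -0.003 0.002 0 0 0"

```text
t: 8.0
ee_pos: [0.5985, -0.1334, 0.0648]
tool_rot: [-179.8, -0.2, 104.2]
contact_force: [-0.2, -0.2, 0.2]
gripper_width: -0.002
```

```bash
python3 look.py l5
```

```text
8.0 [ -1.3 -42.6  64.8] [-179.8   -0.2  104.2] [-0.2 -0.2  0.2]
```

View pics/l5.png

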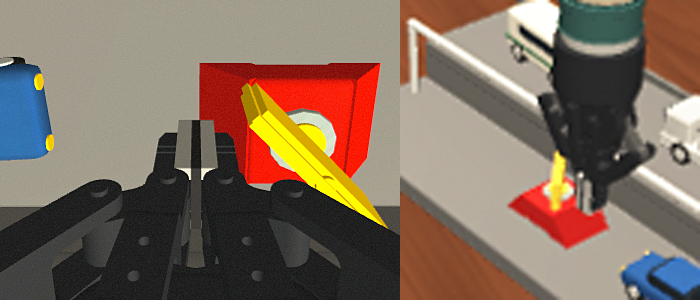

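Same setup as before; repeat the stroke.

Request:
play_rows --pt "1 0.009 -0.002 0 0 0 0" --pt "1 0.013 -0.006 0 0 0 0" --pt "1 0.016 -0.011 0 0 0 0" --pt "1 0.02 -0.016 0 0 0 0" --pt "1 0.025 -0.02 0 0 0 0" --pt "1 0.03 -0.023 0 0 0 0" --pt "1 0.033 -0.025 0 0 0 0" --pt "1 0.037 -0.027 0 0 0 0"

```text
t: 8.9
ee_pos: [0.5644, -0.1053, 0.0672]
tool_rot: [-180.0, 0.0, 104.2]
contact_force: [1.2, -2.7, -0.1]
gripper_width: 0.007
```

Request:
play_rows --pt "1 0.004 -0.001 0 0 0 0" --pt "1 0.008 -0.0015 0 0 0 0" --pt "1 0.013 -0.001 0 0 0 0" --pt "1 0.018 0.001 0 0 0 0" --pt "1 0.023 0.004 0 0 0 0" --pt "1 0.027 0.008 0 0 0 0" --pt "1 0.03 0.013 0 0 0 0" --pt "1 0.0325 0.016 0 0 0 0"

```text
t: 9.7
ee_pos: [0.5721, -0.0692, 0.0669]
tool_rot: [-179.9, -0.0, 104.2]
contact_force: [-2.2, -2.0, 0.7]
gripper_width: -0.003
```

Request:
play_rows --pt "1 0.002 0.004 0 0 0 0" --pt "1 0.003 0.009 0 0 0 0" --pt "1 0.003 0.014 0 0 0 0" --pt "1 0.003 0.014 0 0 0 0"

```text
t: 10.1
ee_pos: [0.5856, -0.0628, 0.0669]
tool_rot: [180.0, -0.1, 104.2]
contact_force: [-2.5, -1.0, -0.1]
gripper_width: 0.002
```

```bash
python3 look.py l6
```

```text
10.1 [ 3.2 29.1 66.9] [ 1.800e+02 -1.000e-01  1.042e+02] [-2.5 -1.  -0.1]
```

View pics/l6.png

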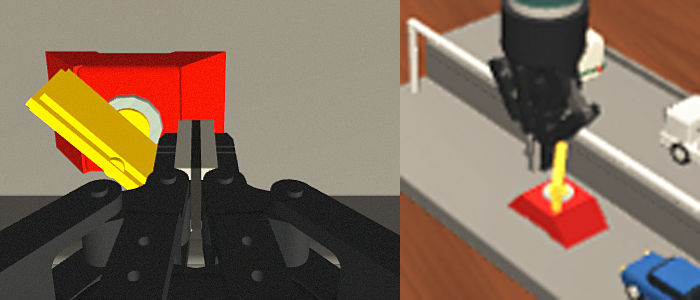

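Request:
play_rows --pt "1 0.002 -0.004 -0.02 0 0 0" --pt "1 0 -0.004 -0.04 0 0 0" --pt "1 -0.036 -0.003 -0.04 0 0 0" --pt "1 -0.072 -0.003 -0.04 0 0 0" --pt "1 -0.072 -0.003 -0.04 0 0 0" --pt "1 -0.072 -0.003 -0.018 0 0 0" --pt "1 -0.072 -0.003 0.001 0 0 0" --pt "1 -0.072 -0.003 0.001 0 0 0"

```text
t: 11.0
ee_pos: [0.5984, -0.1329, 0.0639]
tool_rot: [-179.8, -0.2, 104.2]
contact_force: [-1.2, 0.5, -0.5]
gripper_width: 0.003
```

Request:
play_rows --pt "1 0.009 -0.002 0 0 0 0" --pt "1 0.011 -0.004 0 0 0 0" --pt "1 0.013 -0.006 0 0 0 0" --pt "1 0.013 -0.006 0 0 0 0"

```text
t: 11.4
ee_pos: [0.5919, -0.1226, 0.0675]
tool_rot: [179.9, 0.1, 104.3]
contact_force: [0.7, 0.3, 0.2]
gripper_width: 0.001
```

Request:
play_rows --pt "1 0.0015 -0.0025 0 0 0 0" --pt "1 0.003 -0.005 0 0 0 0"

```text
t: 11.6
ee_pos: [0.5867, -0.1213, 0.0671]
tool_rot: [179.8, 0.1, 104.2]
contact_force: [3.0, -0.6, 0.9]
gripper_width: -0.001
```

Request:
play_rows --pt "1 0.004 -0.005 0 0 0 0" --pt "1 0.009 -0.009 0 0 0 0"

```text
t: 11.8
ee_pos: [0.5744, -0.1149, 0.0665]
tool_rot: [180.0, 0.1, 104.2]
contact_force: [1.8, -1.0, 0.7]
gripper_width: -0.002
```

Request:
play_rows --pt "1 0.0055 -0.003 0 0 0 0" --pt "1 0.008 -0.005 0 0 0 0"

```text
t: 12.0
ee_pos: [0.5667, -0.1079, 0.0661]
tool_rot: [-179.9, 0.0, 104.2]
contact_force: [1.0, -3.3, 0.8]
gripper_width: 0.0
```

Request:
play_rows --pt "1 0.0035 -0.002 0 0 0 0" --pt "1 0.0075 -0.003 0 0 0 0"

```text
t: 12.2
ee_pos: [0.5621, -0.1015, 0.066]
tool_rot: [-179.9, 0.0, 104.2]
contact_force: [0.9, -6.4, -1.2]
gripper_width: 0.0
```

Request:
play_rows --pt "1 0 0 0 0 0 0" --pt "1 0 0 0 0 0 0"

```text
t: 12.4
ee_pos: [0.5622, -0.1018, 0.066]
tool_rot: [-179.9, 0.0, 104.2]
contact_force: [-0.4, -3.6, 0.4]
gripper_width: -0.001
```

```bash
python3 look.py l7
```

```text
12.4 [-28.9  -3.1  66. ] [-179.9    0.   104.2] [-0.4 -3.6  0.4]
```

View pics/l7.png

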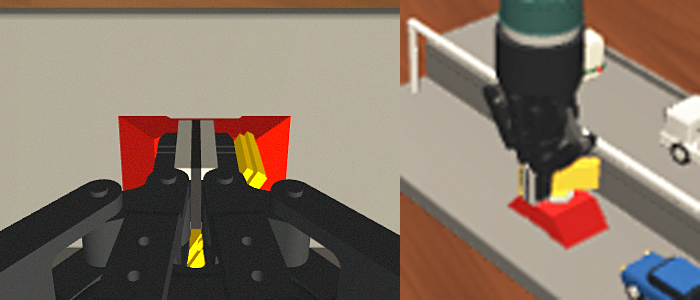

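Request:
play_rows --pt "1 0.003 0 0 0 0 0" --pt "1 0.006 0 0 0 0 0"

```text
t: 12.7
ee_pos: [0.5622, -0.1002, 0.0665]
tool_rot: [-179.9, 0.6, 104.1]
contact_force: [1.4, -18.9, -4.8]
gripper_width: -0.004
```

Request:
play_rows --pt "1 0 0 0 0 0 0"

```text
t: 12.8
ee_pos: [0.5623, -0.1005, 0.0664]
tool_rot: [-179.9, 0.6, 104.1]
contact_force: [0.9, -15.2, -4.2]
gripper_width: -0.002
```

Request:
play_rows --pt "1 -0.01 -0.004 0 0 0 0" --pt "1 -0.02 -0.01 0 0 0 0" --pt "1 -0.02 -0.02 -0.02 0 0 0" --pt "1 -0.02 -0.03 -0.06 0 0 0" --pt "1 -0.02 -0.04 -0.1 0 0 0" --pt "1 0 -0.05 -0.12 0 0 0" --pt "1 0 -0.05 -0.12 0 0 0"

```text
t: 13.5
ee_pos: [0.5132, -0.107, 0.1896]
tool_rot: [179.7, -0.0, 104.3]
contact_force: [0.1, 0.4, 0.1]
gripper_width: 0.004
```

```bash
python3 look.py l8
python3 - <<'E'
from cell import viewer
from h import *
crop(viewer.camera("side"),"side8",255,180,200,150,4)
crop(viewer.camera("wrist"),"w8",0,0,640,480,1)
E
```

```text
13.5 [-77.7   3.8 189.6] [179.7  -0.  104.3] [0.1 0.4 0.1]
```

View pics/w8.png

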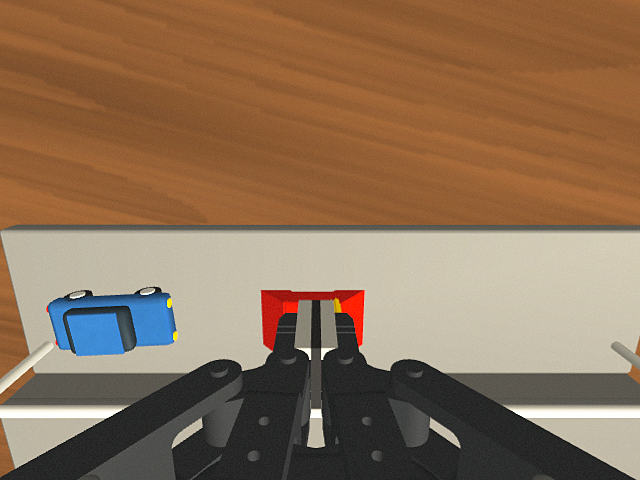

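View pics/side8.png

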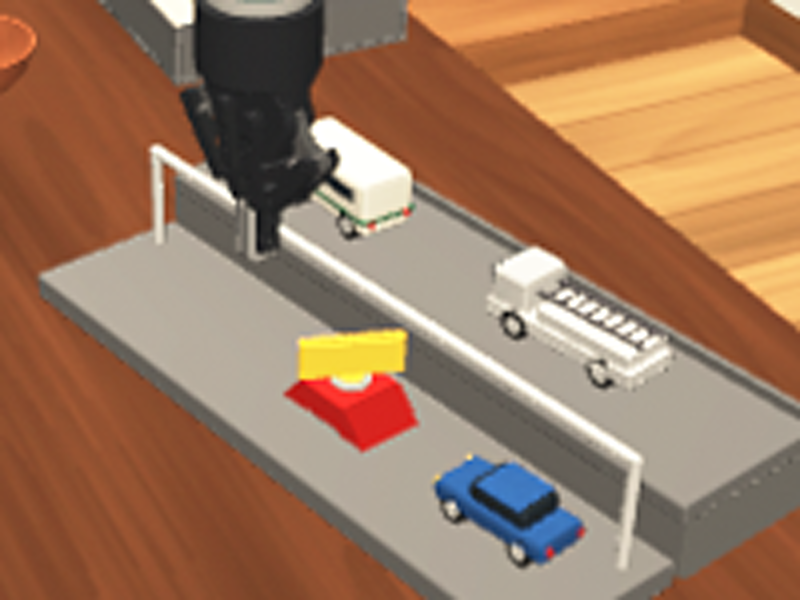

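Request:
play_rows --pt "1 -0.022 0.02 0.04 0 0 0" --pt "1 -0.022 0.044 0.08 0 0 0" --pt "1 -0.022 0.044 0.11 0 0 0" --pt "1 -0.022 0.044 0.123 0 0 0" --pt "1 -0.022 0.044 0.123 0 0 0" --pt "1 -0.016 0.044 0.123 0 0 0" --pt "1 -0.012 0.044 0.123 0 0 0" --pt "1 -0.01 0.044 0.123 0 0 0"

```text
t: 14.5
ee_pos: [0.5591, -0.1067, 0.0651]
tool_rot: [179.8, 0.1, 104.2]
contact_force: [0.5, -0.3, -0.0]
gripper_width: -0.002
```

Request:
play_rows --pt "1 0.002 0 0 0 0 0" --pt "1 0.004 0 0 0 0 0"

```text
t: 14.7
ee_pos: [0.5576, -0.1029, 0.0642]
tool_rot: [179.9, 0.1, 104.2]
contact_force: [0.1, -0.1, -0.9]
gripper_width: 0.001
```

Request:
play_rows --pt "1 0.002 0 0 0 0 0" --pt "1 0.003 0 0 0 0 0"

```text
t: 14.9
ee_pos: [0.5568, -0.1005, 0.0637]
tool_rot: [180.0, 0.1, 104.2]
contact_force: [0.1, -1.5, 0.7]
gripper_width: -0.004
```

Request:
play_rows --pt "1 0.002 0 0 0 0 0" --pt "1 0.003 0 0 0 0 0"

```text
t: 15.1
ee_pos: [0.5568, -0.0998, 0.0638]
tool_rot: [180.0, 0.4, 104.1]
contact_force: [1.3, -8.7, -0.8]
gripper_width: 0.003
```

Request:
play_rows --pt "1 0.002 0 0 0 0 0" --pt "1 0.002 0 0 0 0 0"

```text
t: 15.3
ee_pos: [0.5568, -0.0994, 0.0639]
tool_rot: [-180.0, 0.6, 104.1]
contact_force: [0.2, -11.6, -2.3]
gripper_width: -0.002
```

Again a hard stop (5 mm commanded, about 1 mm moved, force up to 12 N). Withdraw.

Request:
play_rows --pt "1 -0.01 -0.004 0 0 0 0" --pt "1 -0.02 -0.01 0 0 0 0" --pt "1 -0.02 -0.02 -0.02 0 0 0" --pt "1 -0.02 -0.03 -0.06 0 0 0" --pt "1 0.02 -0.04 -0.11 0 0 0" --pt "1 0.07 -0.05 -0.14 0 0 0" --pt "1 0.1 -0.05 -0.14 0 0 0" --pt "1 0.1 -0.05 -0.14 0 0 0"

```text
t: 16.1
ee_pos: [0.4806, -0.007, 0.2054]
tool_rot: [179.9, -0.1, 104.5]
contact_force: [-0.5, -1.9, 0.4]
gripper_width: 0.001
```

Request:
play_rows --pt "1 0 0 0 0 0 0" --pt "1 0 0 0 0 0 0"

```text
t: 16.3
ee_pos: [0.4818, -0.0111, 0.2025]
tool_rot: [-179.9, -0.0, 104.2]
contact_force: [0.6, -0.6, -0.3]
gripper_width: -0.001
```

Run:
```python
from cell import viewer,sensors
from h import *
w=viewer.camera("wrist");t=viewer.camera("top")
cv2.imwrite("pics/fin.png",np.hstack([w["color"][100:480,0:400],cv2.resize(t["color"][130:300,200:440],(400,380))])[:,:,::-1])
o=sensors.observe();print(o["t"],o["contact_force"],o["qd"].round(1),ab(o["ee_pos"]))
```

```text
16.4 [-0.4217269   0.40957482  0.21343066] [-0.1  0.2  0.3  0.1 -0.1  0.2] [-84.9 103.9 202.3]
```

View pics/fin.png

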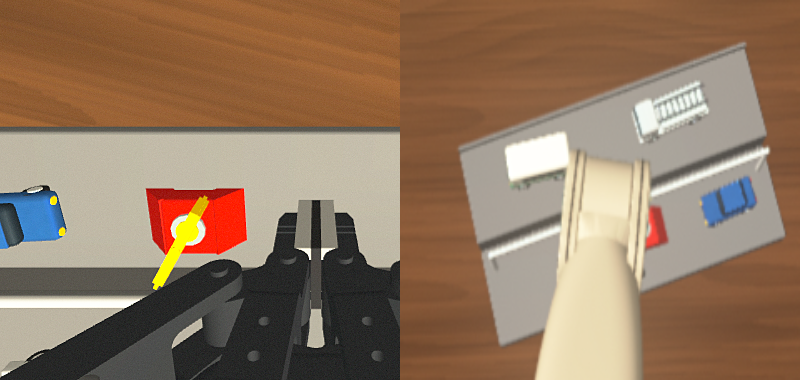

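```bash
python3 -c "
from cell import ctrl; print(ctrl.hand_in())"
```

```text
the job is handed in; nothing more can be done
None
```

I screwed the wing screw home with the shut fingertips, pushing only the drive faces, and handed the job in after about 16 s of the 72 s allowed. It took four strokes and about 520° (9.1 rad) of clockwise turning.

- **Hard stop:** While turning, the force stayed at about 2–6 N. At the end it rose to 15–19 N and the wing stopped moving. I withdrew, pushed the same wing again from a slightly different place, and hit the stop again at 12 N. The side view shows the screw clearly lower than at the start, though I did not measure by how much.
- **Surroundings:** The hand is clear of everything, with contact force at about 0. In the pictures the sedan, van and truck stand as before. I did not look again at the key bowl, torch or glasses case, but the hand only passed near the bowl, well above it.
- **Not measured:** The 12.0 rad reading itself can't be seen. "Home" rests on the two stop contacts and on the turned angle, which implies a start near 2.9 rad, inside the stated 0–4. No check failed or disagreed.

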